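# Gather the last nuts in one corner of the tote and hold it tipped

### The job

The last three nuts lie scattered over the floor of the small tote, and I am about to fit them on the steel flange with the three studs. Tip the tote up so that all three nuts slide together into its corner nearest that flange, and finish while still holding the tote steadily tipped in the gripper, by a good 25 degrees or more (it may stand on the bench on that corner) and not leaning on anything else, so that I can pick them out of the corner. Leave the flange, the box, the spanner and the bottle where they are.

Things in the scene. Friction and masses are not known exactly. Their poses are not given: they have to be found in the camera images.
- tote: a loose open-topped plastic tote, 0.22 to 0.37 kg, level on the bench; outside 158 mm (its x) by 218 mm (its y) and 95 mm high, inside 150 by 210 mm, floor 4 mm thick. It does not slip easily on the bench, so it can be tipped while standing on its lowest base corner. Origin: centre of its underside; z up through the open top; x along world x to within 0.4 rad
- rim_far (a point): middle of the tote's long rim farther from the robot, at tote x = +80, y = 0, on the rim's top, 95 mm above the underside. The rim is 10 mm thick and 16 mm high all round, flush with the wall inside, outside 170 by 230 mm; it can be pinched from above anywhere. Ledges 90 mm long stand out 14 mm more from the middle of the two short (y) ends
- corner_left (a point): base corner of the tote at its -x, +y (near the robot, left), outside, on the underside: tote x = -79, y = +109, z = 0 mm. The corner nearest the stud flange is this one or corner_right. Smooth inside: nuts start to slide at 10 to 15 degrees of tilt and run along the walls fully into a corner when the tote is tipped 30 to 40 degrees towards it, over both walls equally
- corner_right (a point): base corner of the tote at its -x, -y (near the robot, right), outside, on the underside: tote x = -79, y = -109, z = 0 mm
- nut1: a loose steel M16 hexagon nut, 24 mm across flats, 28 mm across corners, 13 mm high, 33 g, flat on the tote's floor at the start; origin: centre of its underside, z along its bore. One of three alike
- nut2: a loose steel M16 hexagon nut, 24 mm across flats, 28 mm across corners, 13 mm high, 33 g, flat on the tote's floor at the start; origin: centre of its underside, z along its bore. One of three alike
- nut3: a loose steel M16 hexagon nut, 24 mm across flats, 28 mm across corners, 13 mm high, 33 g, flat on the tote's floor at the start; origin: centre of its underside, z along its bore. One of three alike
- stud_flange: the job waiting for the nuts: a round dark steel flange, 120 mm diameter and 12 mm thick, 1.1 kg, with a short pipe socket in the middle (52 mm diameter) and three upright threaded studs around it, 57 mm high over all; lies loose on the bench beside the tote, to the left or the right of it, about 0.2 m from the tote's nearest corner. Origin: centre of its underside. Bystander, to be left alone
- screw_box: a shut cardboard box, 78 by 123 by 49 mm, 0.6 kg, on the other side of the tote from the stud flange. Origin: centre of its underside. Bystander, to be left alone
- spanner: a double open-ended steel spanner, 240 mm long (its x), 45 mm wide, 8 mm high, lying on the bench beyond the tote. Origin: centre of its underside. Bystander, to be left alone
- glue_bottle: a white plastic bottle, 60 mm diameter, 150 mm high, standing on the bench beyond the tote on the robot's right. Origin: centre of its underside. Bystander, to be left alone

How it is judged:
At the end, for the whole second after the job is handed in: the tote is tipped 20 to 69 degrees, at rest, fingers pressing on it (over 0.5 N), no bystander touching it; all three nuts at rest in it, centres within 75 mm of both walls of the corner nearest the stud flange and under 60 mm above its floor (angle between tote's own z axis and vertical between 0.35 and 1.2 rad and contact force between the fingers and tote above 0.5 N and linear speed of each of tote, nut1, nut2, nut3 below 0.03 m/s and angular speed of tote below 0.1 rad/s and x of nut1 in the frame of tote between -0.08 and 0 m and z of nut1 in the frame of tote between -0.01 and 0.06 m and x of nut2 in the frame of tote between -0.08 and 0 m and z of nut2 in the frame of tote between -0.01 and 0.06 m and x of nut3 in the frame of tote between -0.08 and 0 m and z of nut3 in the frame of tote between -0.01 and 0.06 m and contact force between tote and stud_flange below 0.3 N and contact force between tote and screw_box below 0.3 N and contact force between tote and spanner below 0.3 N and contact force between tote and glue_bottle below 0.3 N and ((y of stud_flange in the frame of tote above 0 m and y of each of nut1, nut2, nut3 in the frame of tote above 0.03 m) or (y of stud_flange in the frame of tote below 0 m and y of each of nut1, nut2, nut3 in the frame of tote below -0.03 m))); the arm keeps its last pose, push and grip.
It fails at once if the stud flange is pushed more than 30 mm (distance of stud_flange from where it was at the start of the episode above 0.03 m).
It fails at once if the screw box is pushed more than 30 mm (distance of screw_box from where it was at the start of the episode above 0.03 m).
It fails at once if the spanner is pushed more than 30 mm (distance of spanner from where it was at the start of the episode above 0.03 m).
It fails at once if the glue bottle is pushed more than 30 mm (distance of glue_bottle from where it was at the start of the episode above 0.03 m).
It fails at once if the glue bottle is knocked over (angle between glue_bottle's own z axis and vertical above 0.5 rad).
It also fails if it takes over 38 s, if anything falls off the work surface, if the arm or the gripper's body presses on something with over 40 N, if the wrist force passes 120 N, or if a joint passes its speed limit or range.

### The arm

A 6-joint arm with a two-finger parallel gripper is mounted at the origin on the work surface. World frame = base frame: x ahead of the robot, y to its left, z up, the work surface at z = 0. Lengths are in m, angles in rad, forces in N, time in s.
With the tool pointing down it reaches from about 0.2 to 0.875 m from the base axis. Payload 3.4 kg.
Tool frame: the origin (TCP) lies between the finger pads; the fingertips stand 25 mm ahead of it and the grasp point (between the pads) lies 6 mm ahead of it (r.nose_length is the z of the fingertips in the tool frame, in m); z points along the fingers, x is the direction in which the jaws open and shut, and the axes are right-handed (so a half turn about z gives the same grasp; the last joint's range is limited). The gripper opens to 94 mm and grips with 3 to 60 N. Pads are 16 mm wide; open, the fingers measure 119 mm over their backs; the gripper's body (75 mm by 177 mm) begins 78 mm behind the grasp point.
Start: joints at [-1.452, 0.276, 1.505, -0, 1.361, -0.121], TCP at [0.137, -0.559, 0.23] pointing down, gripper open.
Joint ranges: [-2.89, 2.89], [-0.75, 2.08], [0.22, 2.7], [-1.18, 4.32], [0.11, 2.71], [-2.7, 2.7]. Speed limits (rad/s): [2.57, 2.57, 3.14, 3.14, 3.14, 3.14].

### API

Orientations are given as a unit quaternion [w, x, y, z].
In Python, from plant import r, gripper_to, inverse_kinematics, vision, models, telemetry gives the robot as it stands. Calls block until the motion is done:
- r.move_to(position, orientation): joint-space move of the TCP to a pose.
- r.move_l(position, rot=None, vel=0.15, guard=None): straight line of the TCP; rot=None keeps the orientation; vel is the mean speed in m/s. With guard (N) it stops when the force on the tool has changed by that much, and returns True; else False.
- r.movej(angles): joint-space move.
- gripper_to(opening, f_grip=None): finger opening in m; f_grip is the grip in N (None keeps the last); returns when the fingers have stopped.
- r.hold(seconds).
- inverse_kinematics(position, orientation): joint angles nearest the present ones, or None.
- vision.snapshot(name): name is "side" or "top" or "wrist"; returns the picture (400x640x3 uint8, red, green, blue); there is no depth.
- vision.get_calibration(name): a dict with "fx", "fy", "cx", "cy" (pixels), "position" and "orientation" of the camera in the world. Camera axes: x right, y down, z forward; pixel columns grow to the right and rows downward; lengths in m; the calibration is good to about 2 mm. A picture is of the moment at which its call begins: read the wrist's pose just before it. get_calibration takes no time and is no camera call; for the wrist camera it gives the pose at the moment of the call.
A pose or a line that the arm cannot do raises r.PlanningError and nothing moves.
- r.sign_off(): hands the job in, once; it reports no verdict.
Trained networks look in the newest picture that a camera, given by its name, has taken for a name from the list of things; names that differ only in an ending like _2 or _b are one class to them, and where a whole thing is asked for, a point or a joint stands for the part that bears it (a point fixed in the world has none). Each returns a list of dicts, best first, with "score" (0 to 1); they miss things now and then, are a little off and sometimes report something else, mostly with a low value. They report only what shows in the picture. A call takes as long as a camera call.
- models.boxes_of(thing, camera): "at" ([x, y, z] in m, in world coordinates, good to about 4 mm: the middle of the surface that is visible of it).
- models.regions_of(thing, camera): "pixels" (400x640 bool, what is visible of it).
- models.mark_of(thing, camera): "at" ([x, y, z] in m, in world coordinates, good to about 4 mm: a listed point, or the origin of a listed thing).
Readings, each from a call of its own:
- telemetry.current_t(): time.
- telemetry.current_joints(): joint angles.
- telemetry.current_dq(): joint speeds.
- telemetry.current_joint_efforts(): joint torques, N m.
- telemetry.current_ee_pos(): TCP position.
- telemetry.current_tool_rot(): TCP orientation.
- telemetry.current_wrist_force(): force on the tool from outside, world axes, zero at the start.
- telemetry.current_torque(): the same for the moment, N m.
- telemetry.current_opening(): finger opening in m.
Only numpy, scipy, OpenCV 4.12 (cv2) and the standard library are available. Lean on these libraries where they do the work, as an engineer would, in place of code of your own. Each camera call takes 0.05 s, during which the arm holds its last target. There are 200 camera calls.

## Working session

There is one attempt and no reset: what is moved stays moved. The work goes in short steps, each a Python script; the robot and the scene stay as the last script left them, time stands still between calls to the robot, and variables do not carry over. Pictures are saved under pics/ and viewed, about 8 in all and at most 12, crops included, and the job is handed in when it is done.

```bash
mkdir -p pics; ls; python3 - <<'E'
from plant import r, vision, models, telemetry
import cv2
for c in ["top","side"]:
    im=vision.snapshot(c); cv2.imwrite(f"pics/{c}0.png",im[:,:,::-1])
    for t in ["tote","stud_flange","screw_box","spanner","glue_bottle","nut1","rim_far","corner_left","corner_right"]:
        print(c,t,[( [round(v,3) for v in d["at"]],round(d["score"],2)) for d in models.mark_of(t,c)[:4]])
print(telemetry.current_t(),r.nose_length)
E
```

```text
pics
top tote [([0.496, 0.031, 0.001], 0.59), ([0.4, -0.061, 0.002], 0.36)]
top stud_flange [([0.314, -0.242, 0.002], 0.96)]
top screw_box [([0.426, 0.352, -0.003], 0.61)]
top spanner [([0.771, 0.089, -0.0], 0.86), ([0.425, 0.353, -0.003], 0.26)]
top glue_bottle [([0.603, -0.403, -0.001], 0.67)]
top nut1 [([0.441, 0.154, -0.0], 0.61), ([0.475, 0.102, 0.008], 0.39), ([0.477, 0.046, 0.005], 0.38), ([0.465, -0.043, 0.004], 0.37)]
top rim_far [([0.572, 0.018, 0.092], 0.96), ([0.465, -0.044, 0.003], 0.4), ([0.768, 0.09, -0.001], 0.32)]
top corner_left [([0.435, 0.153, 0.002], 0.7)]
top corner_right [([0.399, -0.065, 0.002], 0.75), ([0.316, -0.24, -0.002], 0.61)]
side tote [([0.497, 0.031, 0.002], 0.62)]
side stud_flange [([0.317, -0.237, 0.005], 0.58)]
side screw_box [([0.421, 0.349, 0.002], 0.73)]
side spanner [([0.774, 0.09, -0.001], 0.56)]
side glue_bottle [([0.604, -0.403, 0.0], 0.88)]
side nut1 [([0.469, -0.041, 0.002], 0.39), ([0.484, 0.049, 0.003], 0.39)]
side rim_far [([0.572, 0.018, 0.099], 0.97)]
side corner_left [([0.437, 0.154, 0.0], 0.8)]
side corner_right [([0.396, -0.062, -0.0], 0.97)]
1.0 0.025
```

View pics/top0.png

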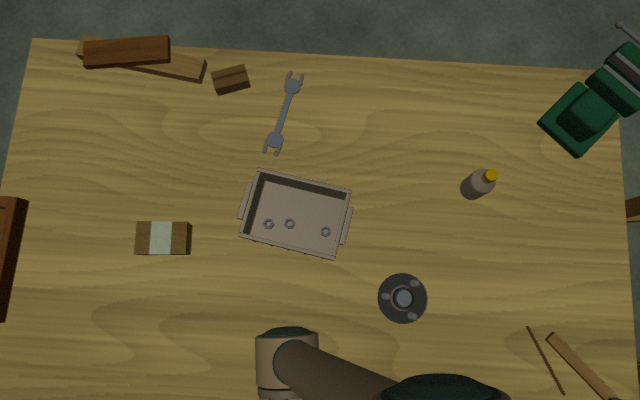

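View pics/side0.png

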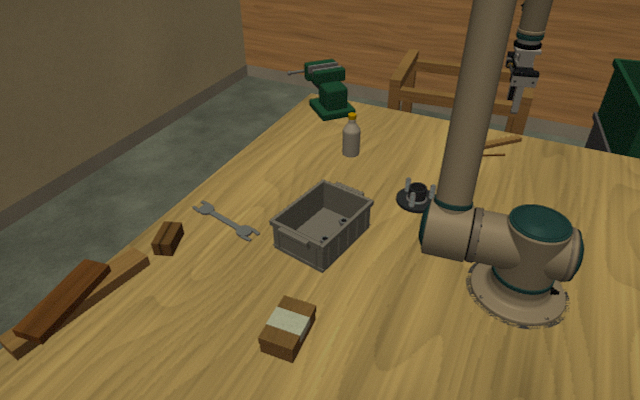

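The top view shows the tote at about (295,213), the flange at (403,298) to its right and the nuts at (268,223), (290,223) and (325,231). The side view agrees, so the corner is corner_right. Next I check IK for pinching the far rim near its left end and rotating about corner_right.

```bash
cat > h.py <<'E'
import numpy as np
from scipy.spatial.transform import Rotation as R
from plant import r, gripper_to, inverse_kinematics, vision, models, telemetry
yaw=-0.172
Rt=R.from_euler('z',yaw)
C=np.array([0.398,-0.063,0.0])          # corner_right
O=C-Rt.apply([-.079,-.109,0])           # tote origin
ax=Rt.apply(np.array([1,-1,0])/2**.5)   # axis of tipping towards -x,-y: z x d
def q(Ro): return np.roll(Ro.as_quat(),1)
def pose(th,flip,y=0.078,lift=0.0,zg=0.093):
    Rd=Rt*R.from_euler('x',np.pi)
    if flip: Rd=Rd*R.from_euler('z',np.pi)
    T=R.from_rotvec(ax*th)
    p=O+Rt.apply([.080,y,zg])
    return C+T.apply(p-C)+[0,0,lift],q(T*Rd)
E
python3 - <<'E'
from h import *
print("O",O,"dir of tip",R.from_rotvec(ax*.5).apply([0,0,1]),"tool y?",telemetry.current_tool_rot())
for f in (0,1):
  for th in np.radians([0,10,20,30,40]):
    p,o=pose(th,f); j=inverse_kinematics(p,o); print(f,p.round(3),None if j is None else np.round(j,2))
E
```

```text
O [0.49449001 0.03087054 0.        ] dir of tip [-0.39202463 -0.27598105  0.87758256] tool y? [ 2.83920042e-05  7.86617336e-01 -6.17440819e-01  2.39428965e-05]
0 [0.587 0.094 0.093] [ 0.04  0.41  1.67 -0.    1.07  0.21]
0 [0.57  0.083 0.134] [-0.05  0.28  1.78  0.13  0.95  0.06]
0 [0.549 0.067 0.171] [-0.17  0.15  1.89  0.32  0.87 -0.17]
0 [0.522 0.048 0.203] [-0.34  0.04  2.01  0.57  0.86 -0.49]
0 [0.491 0.027 0.229] [-0.57 -0.04  2.12  0.82  0.95 -0.86]
1 [0.587 0.094 0.093] None
1 [0.57  0.083 0.134] None
1 [0.549 0.067 0.171] None
1 [0.522 0.048 0.203] [-0.34  0.04  2.01  0.57  0.86  2.65]
1 [0.491 0.027 0.229] [-0.57 -0.04  2.12  0.82  0.95  2.28]
```

```bash
python3 - <<'E'
from h import *
import cv2
p,o=pose(0,0)
r.move_to(p+[0,0,.12],o); gripper_to(0.06)
im=vision.snapshot("wrist"); cv2.imwrite("pics/w1.png",im[:,:,::-1])
for t in ["rim_far","corner_left","nut1"]: print(t,[(np.round(d["at"],3),round(d["score"],2)) for d in models.mark_of(t,"wrist")[:4]])
# project rim plan point into the picture
c=vision.get_calibration("wrist"); w,x,y,z=c["orientation"]; g=O+Rt.apply([.08,.078,.095])
v=R.from_quat([x,y,z,w]).inv().apply(g-np.array(c["position"])); print("grasp px",c["fx"]*v[0]/v[2]+c["cx"],c["fy"]*v[1]/v[2]+c["cy"])
print(telemetry.current_t(),telemetry.current_ee_pos(),telemetry.current_opening())
E
```

```text
rim_far [(array([0.575, 0.017, 0.093]), 0.75)]
corner_left [(array([0.439, 0.155, 0.004]), 0.75)]
nut1 [(array([0.481, 0.05 , 0.002]), 0.72), (array([0.479, 0.102, 0.005]), 0.7)]
grasp px 328.6014010963083 209.8772579889461
4.6917 [0.58664057 0.09404196 0.21300492] 0.06000896766366878
```

View pics/w1.png

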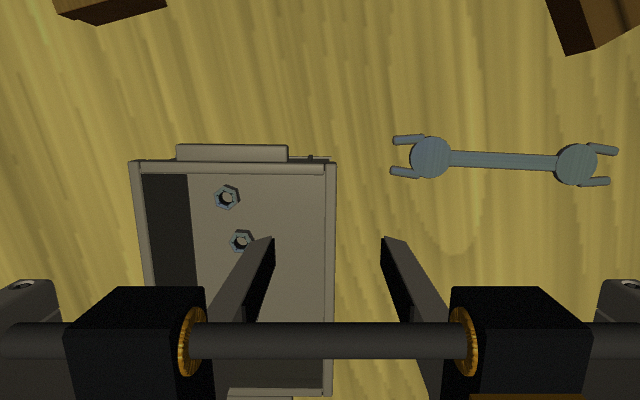

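The rim shows at column 331, against 329 planned, and the yaw matches. I'll grasp and lift to 15° first.

```bash
python3 - <<'E'
from h import *
p,o=pose(0,0)
print("guard",r.move_l(p,vel=.1,guard=15),telemetry.current_ee_pos())
gripper_to(0.0,f_grip=50); print("open",telemetry.current_opening(),telemetry.current_wrist_force())
for d in (5,10,15):
    p,o=pose(np.radians(d),0,lift=.001*min(d/5,2)); r.move_l(p,o,vel=.06)
    print(d,telemetry.current_wrist_force().round(1) if hasattr(telemetry.current_wrist_force(),'round') else telemetry.current_wrist_force(),telemetry.current_torque(),telemetry.current_opening(),telemetry.current_t())
import cv2
a=vision.snapshot("side"); cv2.imwrite("pics/s1.png",a[100:340,180:500,::-1].repeat(2,0).repeat(2,1))
E
```

```text
guard False [0.58723797 0.09408116 0.09368322]
open 0.009419758282896548 [ 1.17305252  1.15163759 -0.50254188]
5 [-0.6  0.8 -3.6] [-0.06445449 -0.06290927 -0.01207362] 0.00944142038661658 7.4167
10 [ 0.7  0.4 -3.8] [-0.0437404  -0.14834585 -0.02699409] 0.009904371146228162 7.9583
15 [-0.  -0.4 -3.9] [ 0.00577273 -0.14115703 -0.02678346] 0.009500011899058249 8.4917
```

View pics/s1.png

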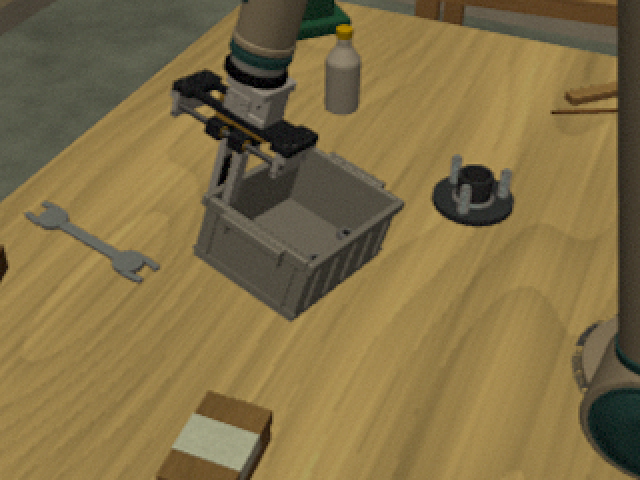

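The crop shows the tote gripped at its far-left end, around (230,190), and tipping. The forces are small and nothing else is touched. Continuing to 38°.

```bash
python3 - <<'E'
from h import *
import cv2
for d in (20,25,30,34,38):
    p,o=pose(np.radians(d),0,lift=.002); r.move_l(p,o,vel=.06)
    print(d,np.round(telemetry.current_wrist_force(),1),np.round(telemetry.current_torque(),2),round(telemetry.current_opening(),4),telemetry.current_t())
r.hold(1)
a=vision.snapshot("side"); cv2.imwrite("pics/s2.png",a[100:340,180:500,::-1].repeat(2,0).repeat(2,1))
for c in ["side","top"]:
    if c=="top": b=vision.snapshot("top"); cv2.imwrite("pics/t2.png",cv2.resize(b[130:330,190:460,::-1],None,fx=2.9,fy=2.9,interpolation=cv2.INTER_CUBIC))
    for t in ["nut1","tote","corner_left","corner_right","rim_far","stud_flange"]: print(c,t,[(np.round(d["at"],3),round(d["score"],2)) for d in models.mark_of(t,c)[:4]])
T=R.from_rotvec(ax*np.radians(38))
print("expected",{n:(C+T.apply(O+Rt.apply(v)-C)).round(3) for n,v in dict(tote=[0,0,0],cl=[-.079,.109,0],cr=[-.079,-.109,0],rim=[.08,0,.095]).items()})
E
```

```text
20 [-0.3 -0.2 -3.9] [-0.1  -0.   -0.05] 0.0093 9.075
25 [-0.2  0.8 -3.4] [-0.16  0.07  0.06] 0.0094 9.6083
30 [ 0.2 -0.6 -4.8] [-0.13  0.16 -0.01] 0.0093 10.1417
34 [ 0.9  0.1 -5.1] [-0.2   0.17  0.04] 0.0097 10.6
38 [-0.2  0.8 -3.5] [-0.3   0.29 -0.02] 0.0095 11.0583
side nut1 []
side tote [(array([0.473, 0.019, 0.085]), 0.74)]
side corner_left []
side corner_right [(array([ 0.4  , -0.064,  0.003]), 0.7)]
side rim_far [(array([ 0.49 , -0.04 ,  0.191]), 0.9)]
side stud_flange []
top nut1 []
top tote [(array([0.476, 0.014, 0.083]), 0.9), (array([ 0.604, -0.401,  0.002]), 0.51)]
top corner_left [(array([0.409, 0.135, 0.099]), 0.94)]
top corner_right []
top rim_far [(array([ 0.491, -0.035,  0.196]), 0.77)]
top stud_flange [(array([ 0.313, -0.241,  0.001]), 0.6)]
expected {'tote': array([0.471, 0.015, 0.082]), 'cl': array([0.409, 0.133, 0.095]), 'cr': array([ 0.398, -0.063,  0.   ]), 'rim': array([ 0.493, -0.04 ,  0.192])}
```

View pics/s2.png

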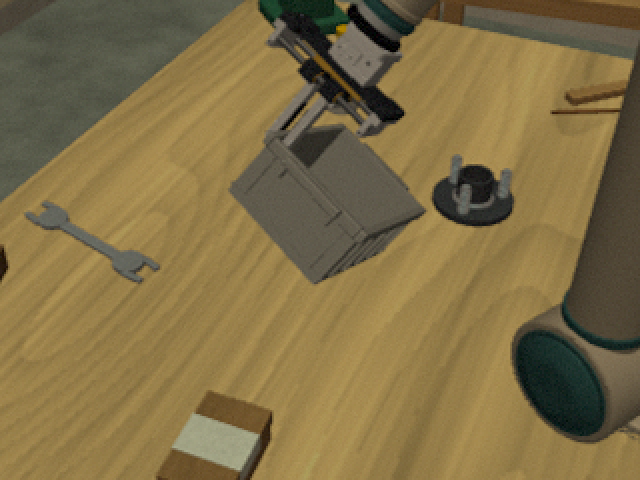

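View pics/t2.png

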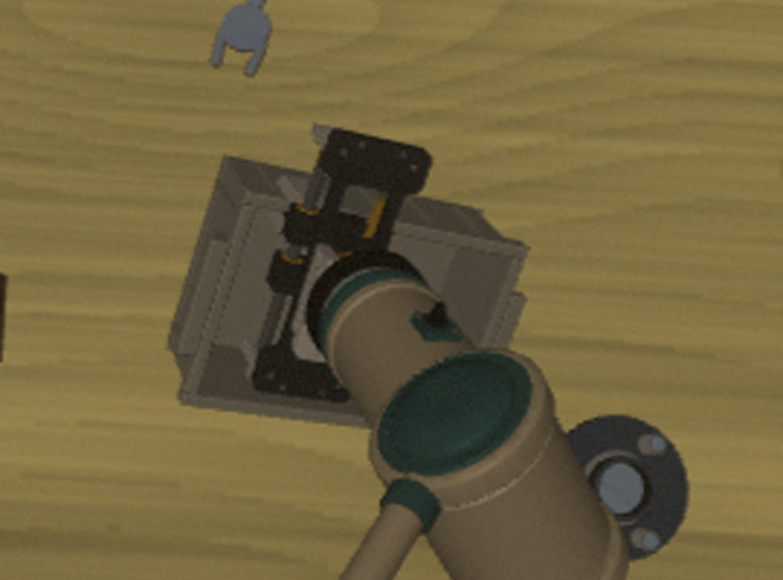

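The tote sits as computed, tipped 38° on corner_right and clear of everything. The arm hides the nuts from both fixed cameras, so I'll wiggle the tilt to settle them and try the wrist camera.

```bash
python3 - <<'E'
from h import *
import cv2
for d in (42,36,41,38):
    p,o=pose(np.radians(d),0,lift=.002)
    try: r.move_l(p,o,vel=.08)
    except r.PlanningError as e: print(d,e)
r.hold(1)
a=vision.snapshot("wrist"); cv2.imwrite("pics/w3.png",a[:,:,::-1])
print([(np.round(d["at"],3),round(d["score"],2)) for d in models.mark_of("nut1","wrist")])
for c in("side","top"):
    vision.snapshot(c); print(c,[(t,np.round(d["at"],3)) for t in("tote","nut1","rim_far","corner_left") for d in models.mark_of(t,c)[:1]])
print(telemetry.current_t(),telemetry.current_opening(),telemetry.current_wrist_force())
cr=vision.get_calibration("wrist")
w,x,y,z=cr["orientation"];T=R.from_rotvec(ax*np.radians(38))
for v in([-.06,-.09,.004],[0,-.03,.004],[-.075,-.105,.095],[.075,-.105,.095]):
    v=R.from_quat([x,y,z,w]).inv().apply(C+T.apply(O+Rt.apply(v)-C)-np.array(cr["position"])); print(v.round(3),cr["fx"]*v[0]/v[2]+cr["cx"],cr["fy"]*v[1]/v[2]+cr["cy"])
E
```

```text
[(array([ 0.417, -0.024,  0.033]), 0.82)]
side [('tote', array([0.472, 0.018, 0.087])), ('rim_far', array([ 0.491, -0.042,  0.195])), ('corner_left', array([0.409, 0.137, 0.095]))]
top [('tote', array([0.475, 0.018, 0.087])), ('nut1', array([ 0.423,  0.354, -0.001])), ('rim_far', array([ 0.491, -0.038,  0.193])), ('corner_left', array([0.414, 0.137, 0.1  ]))]
15.9833 0.009423735950675742 [-0.09031498 -0.28217908 -4.42018345]
[-0.139  0.174  0.299] 169.4207777710643 402.06028233126483
[-0.079  0.116  0.283] 232.55961116741875 343.5387000063748
[-0.155  0.211  0.215] 83.71761463585415 538.6791580805912
[-0.005  0.211  0.214] 320.2185933818514 538.9978716828202
```

View pics/w3.png

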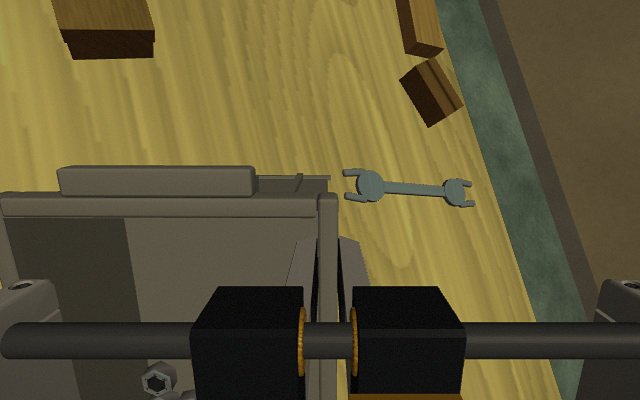

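The wrist view shows one nut at (158,380) against the near wall and the edge of a second at (188,395). The rest of the floor in view is empty. I'll work out the tote-frame position, then hand in if it fits.

```bash
python3 - <<'E'
from h import *
T=R.from_rotvec(ax*np.radians(38))
n=Rt.inv().apply(T.inv().apply(np.array([.417,-.024,.033])-C-[0,0,.002])+C-O)
print("nut in tote",n.round(3))
vision.snapshot("wrist")
for d in models.regions_of("nut1","wrist"):
    ys,xs=np.nonzero(d["pixels"]); print(round(d["score"],2),len(xs),xs.mean().round(),ys.mean().round())
print(np.abs(telemetry.current_dq()).max(),telemetry.current_opening(),telemetry.current_t())
if n[0]<-.01 and n[1]<-.04: r.sign_off(); print("signed off")
E
```

```text
nut in tote [-0.059 -0.06   0.001]
0.57 941 159.0 378.0
0.5 182 166.0 396.0
0.43 138 188.0 395.0
0.001411225598099562 0.00986510359087462 16.0833
the job is handed in; nothing more can be done
signed off
```

I tipped the tote 38° towards its right-hand near corner (`corner_right`), the one nearest the stud flange, and handed the job in at about 16 s. It stands on that base corner, and the gripper is still pinching the far rim near its left end.

**Tote:** its position in the side and top views matched the calculated 38° pose to about 5 mm. It is clear of everything else. The arm was at rest, the rim was still in the grip (opening 9.9 mm), and the wrist carried about 4.4 N.

**Nuts:**
- **One measured nut:** it lies at tote x = -59, y = -60 mm on the floor, inside the required area.
- **The other two:** only small parts of nuts show at the lower edge of the wrist picture, next to the first one and towards the corner. The last detection reported three separate nut patches there, two of them small and with low scores (0.43 and 0.50). The arm hid the corner from both fixed cameras, so I did not measure these two nuts fully.
- **Settling:** I rocked the tilt between 36° and 42° before the final hold, and no nut was visible elsewhere on the part of the floor in view.

**Flange, box, spanner and bottle:** the flange measured the same place before and after tipping (within 1 mm from the top camera). The box, spanner and bottle looked unmoved in the pictures.

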